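Lock a decoder into its transport cradle

TASK

Put the red-striped decoder into the grey transport cradle, flat on its bed between the corner guides (set it down, do not drop it), then swing the yellow hold-down bar over it until it rests fully home on the catch with the pin through its slot. Then lift the orange locking collar up off its hook and put it over the catch pin, all the way down on the bar. Leave the other decoder, the screwdriver and the splitter box where they are.

Things in the scene. Friction and masses are not known exactly. Their poses are not given: they have to be found in the camera images.
- decoder: Loose black box with two RED strips on top, 100 (x) x 62 (y) x 40 (z) mm, 0.25 to 0.5 kg. Origin: centre of its underside; z up. It is gripped across its 62 mm width (y). It may go into the cradle either way round.
- spare: Same loose box with two BLUE strips, a bystander that must stay. Origin: centre of its underside. Which of two places it and the red one stand in varies.
- cradle: Grey cradle fixed to the bench: base plate 220 (x) x 100 (y) x 6 mm. Origin: centre of the plate's underside, z up. x runs along its length from the hinge end (-x) to the catch end (+x). 80 mm out at +x a catch block (30 x 24 mm, top 49 mm above the bench) carries the upright catch pin.
- cradle_bed (a point): Where the centre of the decoder's underside belongs: top of the plate, 6 mm above the bench, over the cradle's origin; the decoder lies lengthwise along the cradle's x. Four L-shaped corner guides, 14 mm high above the plate, leave it 4 mm play all round; they are open for 68 mm in the middle of the two long sides, where the fingers go.
- bar_hinge (a point): Hinge axis of the yellow bar, on the cradle at x = -80 mm, y = 0, 52 mm above the bench; the axis runs along the cradle's y, between two steel cheeks (20 mm long in x, 41 mm over both in y, tops 62 mm above the bench).
- bar (a joint): Angle of the yellow hold-down bar, rad: 0 = closed, level along the cradle's +x at 52 mm height, resting on the catch (hard stop); pi/2 = upright; more = leaning back, away from the catch; stop at 2.4. Starts at 1.75 to 2.1. Stiff hinge (0.2 N m friction): it stays where it is left and must be pushed all the way down (under 2 N near its end).
- bar_end (a point): Free end of the bar, 184 mm from the hinge, at mid thickness. The bar is a straight flat strip 5 mm thick, 24 mm wide, widening to 30 mm over the last 40 mm, where a slot 28 x 12 mm (centre 160 mm from the hinge) takes the catch pin. Closed, its underside is 3.5 mm above the seated decoder.
- pin_seat (a point): Point on the catch pin's axis, level with the closed bar's upper face, 54.5 mm above the bench: here the collar's underside must come to rest. The pin is steel, upright, 10 mm thick with a tapered tip, and rises 30 mm above this point.
- collar: Loose orange collar (short tube), 34 mm outside, 16 mm bore, 28 mm high, about 60 g. Origin: centre of its underside, z up along its bore. It starts hanging upright on the hook's prong.
- hook_tip (a point): Top of the hook's upturned steel prong (10 mm thick, tapered tip). The collar sits on a 26 mm disc 35 mm below this point, 100 mm above the bench, the prong through its bore.
- hook: Hook stand fixed to the bench; origin on the bench below the prong. From the prong a thin arm runs 50 mm to its +x, 92 mm above the bench, to an upright rod that ends under 100 mm; base plate 100 x 90 x 8 mm. Nothing stands higher than the prong.
- screwdriver: Loose screwdriver lying on the bench, a bystander; about 0.2 m long; origin under it.
- splitter: Loose silver splitter box 60 x 120 x 26 mm, a bystander; origin: centre of its underside.
Mind the look-alikes: they are no part of the job. Leave any brown, green or purple look-alike of the decoder alone.

How it is judged:
On the way, in this order (a step that is already met when the one before it is completed fails the run):
1. the red-striped decoder lies flat on the cradle's bed between the guides (x of decoder in the frame of cradle between -0.008 and 0.008 m and y of decoder in the frame of cradle between -0.008 and 0.008 m and z of decoder in the frame of cradle between 0.002 and 0.01 m and angle between decoder's own z axis and vertical below 0.08 rad and angle between the x axis of decoder and the x axis of cradle, either way round below 0.2 rad), for 0.2 s.
2. the bar is swung fully home on its catch, the decoder under it (all of step 1 and value of joint bar below 0.04 rad), for 0.2 s.
3. the collar is lifted clear above the hook's prong (z of collar in the frame of hook_tip above 0.002 m), for 0.1 s.
At the end, for the whole second after the job is handed in: Decoder flat in the cradle, lengthwise, within 8 mm of centre; bar under 0.04 rad; collar at rest upright on the pin, underside within 5 mm of the closed bar's top, centre within 6 mm of the pin axis; other decoder, screwdriver and splitter moved under 30 mm (all of step 2 and horizontal distance between collar and pin_seat below 0.006 m and z of collar in the frame of pin_seat between -0.005 and 0.005 m and angle between collar's own z axis and vertical below 0.15 rad and linear speed of each of collar, decoder below 0.02 m/s and distance of each of spare, screwdriver, splitter from where it was at the start of the episode below 0.03 m); the robot touches nothing.
It fails at once if the blue-striped decoder is shifted by more than 30 mm (distance of spare from where it was at the start of the episode above 0.03 m).
It fails at once if the screwdriver is shifted by more than 30 mm (distance of screwdriver from where it was at the start of the episode above 0.03 m).
It fails at once if the splitter box is shifted by more than 30 mm (distance of splitter from where it was at the start of the episode above 0.03 m).
It fails at once if the decoder is dropped (falls free of the fingers faster than 0.6 m/s) (contact force between the fingers and decoder below 0.05 N and linear speed of decoder above 0.6 m/s).
It also fails if it takes over 72 s, if anything falls off the work surface, if the arm or the gripper's body presses on something with over 40 N, if the wrist force passes 120 N, or if a joint passes its speed limit or range.

ROBOT

A 7-joint arm with a two-finger parallel gripper is mounted at the origin on the work surface. World frame = base frame: x ahead of the robot, y to its left, z up, the work surface at z = 0. Lengths are in m, angles in rad, forces in N, time in s.
With the tool pointing down it reaches from about 0.4 to 0.875 m from the base axis. Payload 6.5 kg.
Tool frame: the origin (TCP) lies on the centre line of the jaws, within the pads' length; the fingertips stand 14 mm ahead of it and the grasp point (between the pads) lies 5 mm behind it (robot.tcp_to_tips is the distance from the TCP to the fingertips, in m); z points along the fingers, y is the line along which they close (so a half turn about z gives the same grasp; the last joint's range is limited). The gripper opens to 85 mm and grips with 20 to 120 N. Pads are 22 mm wide; open, the fingers measure 114 mm over their backs; the gripper's body (76 mm by 85 mm) begins 54 mm behind the grasp point. The pads swing forward as they close: fully open they stand 13 mm farther back than shut.
Start: joints at [1.1, 0.536, -0.004, 1.538, 0.003, 1.067, -0.071], TCP at [0.256, -0.597, 0.245] pointing down, gripper open.
Joint ranges: [-2.7, 2.7], [-0.37, 2.16], [-1.27, 1.26], [0.24, 2.4], [-1.31, 4.45], [0.19, 1.91], [-2.76, 2.76]. Speed limits (rad/s): [2.39, 2.39, 3.14, 3.14, 3.14, 3.14, 3.14].

INTERFACE

Orientations are given as a unit quaternion [x, y, z, w].
In Python, from rig import robot gives the robot as it stands. The module is installed in compiled form; this text tells all that it offers.
- The arm moves only by the shell command python3 -m crank 'ROWS'. ROWS is a JSON object of lists of equal length, an entry for each row: "translation": the shift along the tool's x, y, z each as a share of 50 mm, from -1 to 1, a list of three; "turn": the turn about the tool's z as a share of pi rad, from -1 to 1; "claw": the opening, from -1 (shut) to 1 (fully open). In form: {"translation": [[x, y, z], ...], "turn": [turn, ...], "claw": [claw, ...]}. A call has 1 to 10 rows; each row shifts and turns the commanded pose from where the row before left it, along the tool's axes as they then stand; what a row does not reach is not made up. A row lasts 1/8 s, in which the tool goes at most 62.5 mm and 10.7 degrees, less where a joint would pass 70% of its speed; a pose out of reach is approached as far as the arm can. A call with a number of a shift or a turn outside -1 to 1 is refused whole. A call with a gripper value outside its range is refused whole. The fingers move at their own pace and stop on an object; the grip force is fixed at half the most. Time passes only in rows, so rows that do not move let the fingers close. It gives the time, the measured TCP pose, the force, the opening and the grip force at its end, in the units of the state.
- robot.observe(): the state, without advancing time (a new reading comes with each control period).
- robot.read_camera(name): name is "scene" or "top" or "wrist"; returns the picture (384x512x3 uint8, blue, green, red); there is no depth.
- robot.get_calibration(name): a dict with "camera_matrix" (3x3 intrinsics, pixels), "k1" (the pictures are not rectified: a ray, as slopes to the right and down, at radius r is drawn at 1 + k1 r^2 times it, then the intrinsics apply), "view" (4x4, takes a point from world to camera coordinates); the wrist camera has in their place "mount" (4x4, takes a point from camera to tool coordinates, whose origin is the TCP and whose axes are the flange's). Camera axes: x right, y down, z forward; pixel columns grow to the right and rows downward; lengths in m; the calibration is good to about 2 mm. A picture is of the moment at which its call begins: read the wrist's pose just before it. get_calibration takes no time and is no camera call.
- robot.close_job(): hands the job in; it is judged then, once.
Trained networks look in the newest picture that a camera, given by its name, has taken for a name from the list of things; names that differ only in an ending like _2 or _b are one class to them, and where a whole thing is asked for, a point or a joint stands for the part that bears it (a point fixed in the world has none). Each returns a list of dicts, best first, with "confidence" (0 to 1); they miss things now and then, are a little off and sometimes report something else, mostly with a low value. They report only what shows in the picture. A call takes as long as a camera call. They do not tell look-alikes from the thing itself.
- robot.find_in(camera, query): "bbox" ([left, top, width, height] in pixels, round what is visible of it).
- robot.masks_of(camera, query): "mask" (384x512 bool, what is visible of it) and "bbox" ([left, top, width, height] in pixels, round what is visible of it).
- robot.mark_of(camera, query): "at" ([row, column] in pixels: a listed point, or the origin of a listed thing).
The state is a dict: "t": time; "joints": joint angles; "dq": joint speeds; "tau": joint torques, N m; "ee_pos": TCP position; "tcp_rot": TCP orientation; "contact_force": force on the tool from outside, world axes, zero at the start; "torque": the same for the moment, N m; "width": opening from 0.0 (shut) to 1.0 (fully open); "finger_force": force on a finger pad.
Only numpy, scipy, OpenCV 4.12 (cv2) and the standard library are available. Lean on these libraries where they do the work, as an engineer would, in place of code of your own. Each camera call takes 0.05 s, during which the arm holds its last target. There are 200 camera calls.

## Working session

There is one attempt and no reset: what is moved stays moved. The work goes in short steps, Python scripts to look and compute and a shell command to move; the robot and the scene stay as the last step left them, time stands still between calls to the robot, and variables do not carry over. Pictures are saved under pics/ and viewed, at most 14 in all, crops included, and the job is handed in when it is done.

```bash
mkdir -p pics; cat > h.py <<'E'
import numpy as np, cv2
from rig import robot
from scipy.spatial.transform import Rotation as R
def ray(cam,uv,state=None):
    c=robot.get_calibration(cam); K=np.array(c["camera_matrix"]); k1=c["k1"]
    d=(np.array(uv,float)-K[:2,2])/[K[0,0],K[1,1]]; p=d.copy()
    for _ in range(20): p=d/(1+k1*(p@p))
    v=np.r_[p,1]
    if "view" in c: M=np.linalg.inv(np.array(c["view"]))
    else:
        s=state or robot.observe(); T=np.eye(4); T[:3,:3]=R.from_quat(s["tcp_rot"]).as_matrix(); T[:3,3]=s["ee_pos"]
        M=T@np.array(c["mount"])
    return M[:3,3],M[:3,:3]@v
def at_z(cam,uv,z,state=None):
    o,d=ray(cam,uv,state); return o+d*(z-o[2])/d[2]
def proj(cam,X,state=None):
    c=robot.get_calibration(cam); K=np.array(c["camera_matrix"])
    if "view" in c: V=np.array(c["view"])
    else:
        s=state or robot.observe(); T=np.eye(4); T[:3,:3]=R.from_quat(s["tcp_rot"]).as_matrix(); T[:3,3]=s["ee_pos"]
        V=np.linalg.inv(T@np.array(c["mount"]))
    p=V[:3,:3]@np.array(X)+V[:3,3]; p=p[:2]/p[2]; p=p*(1+c["k1"]*(p@p)); return p*[K[0,0],K[1,1]]+K[:2,2]
def tri(a,b):
    (o1,d1),(o2,d2)=a,b; d1=d1/np.linalg.norm(d1); d2=d2/np.linalg.norm(d2)
    t=np.linalg.lstsq(np.c_[d1,-d2],o2-o1,rcond=None)[0]; p=o1+t[0]*d1;q=o2+t[1]*d2
    return (p+q)/2,np.linalg.norm(p-q)
E
cat > a.py <<'E'
from h import *
np.set_printoptions(precision=3,suppress=True)
s=robot.observe(); print(s)
ims=[]
for c in("top","scene"):
    im=robot.read_camera(c); cv2.imwrite(f"pics/{c}0.png",im)
    print(c,np.linalg.inv(np.array(robot.get_calibration(c)["view"]))[:3])
print(robot.get_calibration("wrist"))
zs=dict(decoder=0,spare=0,cradle=0,cradle_bed=.006,bar_hinge=.052,pin_seat=.0545,collar=.1,hook_tip=.135,hook=0,screwdriver=0,splitter=0,bar_end=None)
for q,z in zs.items():
    r={c:robot.mark_of(c,q)[:3] for c in("top","scene")}
    for c in r:
        for m in r[c]:
            uv=m["at"][::-1]; print(q,c,round(m["confidence"],2),np.round(uv),at_z(c,uv,z) if z is not None else "")
    if r["top"] and r["scene"]: print("   tri",tri(ray("top",r["top"][0]["at"][::-1]),ray("scene",r["scene"][0]["at"][::-1])))
E
python3 a.py; python3 -c "
import cv2,numpy as np
a=cv2.imread('pics/top0.png');b=cv2.imread('pics/scene0.png')
cv2.imwrite('pics/top0b.png',cv2.resize(a,(800,600)));cv2.imwrite('pics/scene0b.png',cv2.resize(b,(800,600)))"
```

```text
{'t': 0.0, 'joints': array([ 1.1  ,  0.537, -0.004,  1.539,  0.003,  1.067, -0.071]), 'dq': array([-0.001,  0.001,  0.001, -0.001,  0.001,  0.001,  0.001]), 'tau': array([  0.   , -58.342,   1.049, -25.91 ,   0.012,   0.01 ,   0.   ]), 'ee_pos': array([ 0.256, -0.597,  0.244]), 'tcp_rot': array([ 0.98 ,  0.201, -0.   , -0.001]), 'contact_force': array([-0.936,  0.873, -0.217]), 'torque': array([0.015, 0.044, 0.024]), 'finger_force': 0.0, 'width': 1.0023996206486594}
top [[-0.029 -0.987  0.161  0.388]
 [-1.     0.03   0.003  0.015]
 [-0.008 -0.161 -0.987  1.076]]
scene [[ 0.637  0.666 -0.387  0.963]
 [ 0.771 -0.555  0.314 -0.283]
 [-0.005 -0.498 -0.867  0.963]]
{'camera_matrix': array([[345.704,   0.   , 256.659],
       [  0.   , 345.704, 190.227],
       [  0.   ,   0.   ,   1.   ]]), 'k1': -0.09557088160411455, 'mount': array([[-0.   , -0.959, -0.283,  0.072],
       [ 1.   , -0.001,  0.   , -0.   ],
       [-0.   , -0.283,  0.959, -0.128],
       [ 0.   ,  0.   ,  0.   ,  1.   ]])}
decoder top 0.76 [176. 188.] [0.6   0.279 0.   ]
decoder top 0.71 [164. 144.] [0.748 0.318 0.   ]
de
[... 1910 characters left out ...]
.58 [148. 274.] [ 0.542 -0.327  0.   ]
hook scene 0.41 [183. 191.] [ 0.387 -0.11   0.   ]
   tri (array([ 0.543, -0.331,  0.008]), np.float64(0.010733805182128351))
screwdriver top 0.58 [306. 253.] [ 0.386 -0.123  0.   ]
screwdriver scene 0.91 [180. 193.] [ 0.388 -0.121  0.   ]
   tri (array([ 0.387, -0.122, -0.002]), np.float64(0.0029355891067536356))
splitter top 0.69 [254. 141.] [0.749 0.029 0.   ]
splitter scene 0.96 [305. 252.] [0.764 0.04  0.   ]
   tri (array([ 0.758,  0.036, -0.012]), np.float64(0.017093117554362162))
bar_end top 0.73 [331. 179.] 
bar_end scene 0.71 [183. 214.] 
bar_end scene 0.32 [289. 130.] 
   tri (array([ 0.567, -0.175,  0.21 ]), np.float64(0.013637917409447699))
```

View pics/top0b.png

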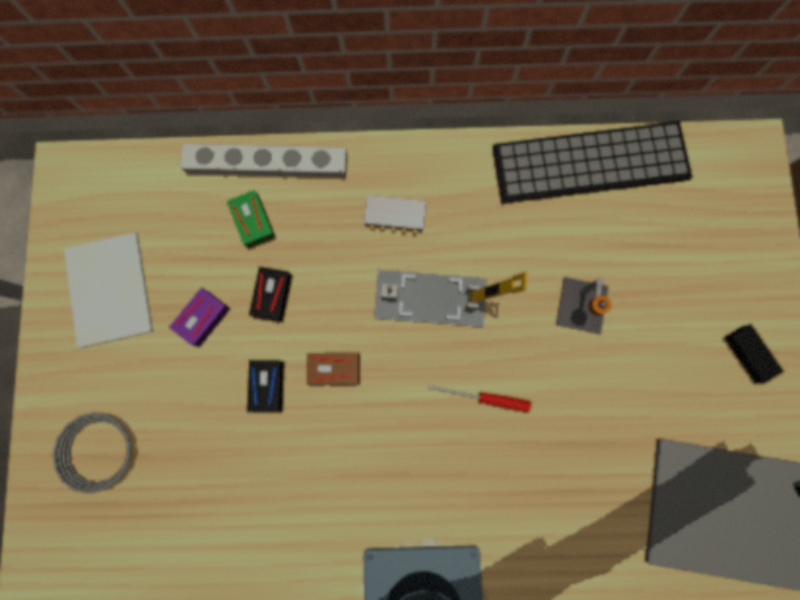

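View pics/scene0b.png

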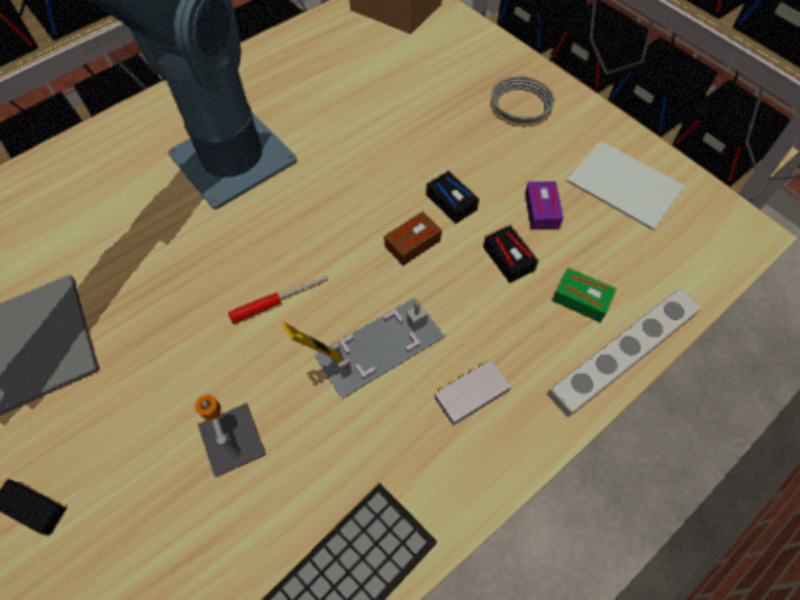

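The top view (800 px wide) shows the red decoder at (270,295) and the blue one at (265,386). The cradle is at (430,298) with the bar leaning back to (525,282), the hook and collar are at (598,304), and the splitter is at (395,213). The scene view agrees. The networks also tie out: hinge to pin measures 160 mm, as given. Next I move over the red decoder, passing clear of the bar.

```bash
cat >> h.py <<'E'
def yaw(): 
    x=R.from_quat(robot.observe()["tcp_rot"]).as_matrix()[:,0]; return np.arctan2(x[1],x[0])
def go(x,y,z,yw=None):
    s=robot.observe(); M=R.from_quat(s["tcp_rot"]).as_matrix()
    d=M.T@(np.array([x,y,z])-s["ee_pos"])/.05
    print("at",np.round(s["ee_pos"],4),"yaw %.3f"%yaw(),"shift units",np.round(d,3), "" if yw is None else "turn %.3f"%(-((yw-yaw()+np.pi)%(2*np.pi)-np.pi)/np.pi))
E
python3 -m crank '{"translation":[[0.83,-0.845,0],[0.83,-0.845,0],[0.83,-0.845,0],[0.83,-0.845,0],[0.83,-0.845,0],[0.83,-0.845,0],[0.83,-0.845,0],[0.83,-0.845,0]],"turn":[0,0,0,0,0,0,0,0],"claw":[1,1,1,1,1,1,1,1]}'
python3 -m crank '{"translation":[[0.83,-0.845,0],[0.83,-0.845,0],[0.83,-0.845,0],[0.83,-0.845,0],[0.83,-0.845,0],[0.83,-0.845,0],[0.83,-0.845,0],[0.83,-0.845,0]],"turn":[0,0,0,0,0,0,0,0],"claw":[1,1,1,1,1,1,1,1]}'
python3 -m crank '{"translation":[[0,0,0],[0,0,0],[0,0,0],[0,0,0],[0,0,0],[0,0,0],[0,0,0],[0,0,0],[0,0,0],[0,0,0]],"turn":[-0.055,-0.055,-0.055,-0.055,-0.055,-0.055,-0.055,-0.055,-0.055,-0.055],"claw":[1,1,1,1,1,1,1,1,1,1]}'
python3 -m crank '{"translation":[[0,0,0],[0,0,0],[0,0,0],[0,0,0],[0,0,0],[0,0,0]],"turn":[-0.055,-0.055,-0.055,-0.055,-0.04,0],"claw":[1,1,1,1,1,1]}'
python3 - <<'E'
from h import *
s=robot.observe(); print(s["joints"],s["ee_pos"],yaw())
im=robot.read_camera("wrist"); cv2.imwrite("pics/w1.png",im)
for m in robot.masks_of("wrist","decoder"):
    k=m["mask"]; 
    hs=cv2.cvtColor(im,cv2.COLOR_BGR2HSV)[k].astype(int)
    print(m["confidence"],m["bbox"],"red%",np.mean(((hs[:,0]<10)|(hs[:,0]>170))&(hs[:,1]>120)),"dark%",np.mean(hs[:,2]<60))
for q in("decoder","spare"):
    for m in robot.mark_of("wrist",q): print(q,m,at_z("wrist",m["at"][::-1],0,s))
E
```

```text
t: 2.3
ee_pos: [0.4287, -0.1543, 0.2457]
tcp_rot: [0.98, 0.201, 0.0, 0.0]
contact_force: [1.0, -0.6, 0.0]
width: 1.0
finger_force: 0.0
t: 3.3
ee_pos: [0.6008, 0.287, 0.2453]
tcp_rot: [0.98, 0.201, 0.0, 0.0]
contact_force: [0.4, -0.7, 1.3]
width: 0.998
finger_force: 0.0
t: 4.55
ee_pos: [0.6002, 0.2852, 0.2452]
tcp_rot: [0.481, 0.877, -0.0, 0.0]
contact_force: [0.6, 0.4, 0.4]
width: 0.999
finger_force: 0.0
t: 5.3
ee_pos: [0.6002, 0.2851, 0.245]
tcp_rot: [0.097, 0.995, -0.0, -0.0]
contact_force: [0.0, -0.1, 0.6]
width: 0.998
finger_force: 0.0
[ 0.0496743   0.73839851 -0.91574554  1.45689592  0.59895735  1.24177113
  0.4430396 ] [0.60021214 0.28510793 0.24501476] 2.9478375268533283
0.7 [36.6, 0.3, 124.5, 74.2] red% 0.1228813559322034 dark% 0.2570180084745763
0.66 [221.3, 104.6, 67.0, 103.3] red% 0.13695685551972978 dark% 0.6031014893290343
0.58 [270.0, 231.2, 93.7, 100.7] red% 0.04592534688293922 dark% 0.00039085401602501464
0.56 [330.4, 27.9, 110.1, 121.8] red% 0.07323795773723586 dark% 0.047250295314345714
decoder {'at': [273.7, 312.7], 'confidence': 0.94} [0.75533165 0.32441547 0.        ]
decoder {'at': [36.7, 108.1], 'confidence': 0.9} [0.44635955 0.15943    0.        ]
decoder {'at': [152.9, 254.6], 'confidence': 0.86} [0.59561397 0.28374102 0.        ]
decoder {'at': [92.9, 374.1], 'confidence': 0.6} [0.55640545 0.42027544 0.        ]
```

View pics/w1.png

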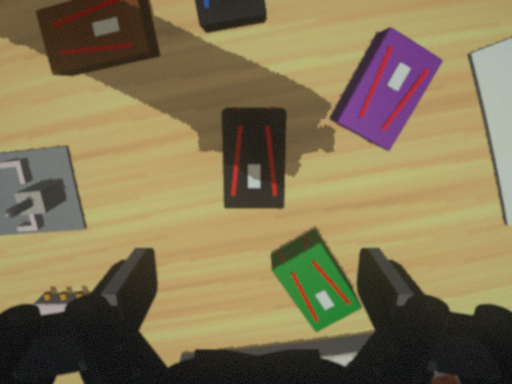

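The wrist view shows the red-striped decoder with its top face spanning about (222–286, 108–208), nearly aligned with the jaws. I refine it from its mask.

```bash
python3 - <<'E'
from h import *
im=cv2.imread("pics/w1.png"); s=robot.observe()
k=np.zeros((384,512),np.uint8); sub=im[98:218,212:296]
hs=cv2.cvtColor(sub,cv2.COLOR_BGR2HSV)
d=(hs[...,2]<52)|((hs[...,1]>150)&((hs[...,0]<8)|(hs[...,0]>172)))
k[98:218,212:296]=d*255
k=cv2.morphologyEx(k,cv2.MORPH_CLOSE,np.ones((9,9)));k=cv2.morphologyEx(k,cv2.MORPH_OPEN,np.ones((15,15)))
c=max(cv2.findContours(k,0,2)[0],key=cv2.contourArea)
print(cv2.boundingRect(c))
w=np.array([at_z("wrist",p[0],.04,s)[:2] for p in c],np.float32)
r=cv2.minAreaRect(w*1000); print(r); print(cv2.boxPoints(r))
# edge lines from red strips
E
```

```text
(223, 109, 62, 77)
((583.7064208984375, 285.74267578125), (58.98450469970703, 74.58789825439453), 78.84195709228516)
[[541.4102  264.0249 ]
 [614.5882  249.59093]
 [626.0026  307.46045]
 [552.82465 321.8944 ]]
```

```bash
python3 -c "
from h import *
go(.596,.2835,.022,2.947)"
```

```text
at [0.6001 0.2854 0.2453] yaw 2.948 shift units [ 0.074 -0.052  4.466] turn 0.000
```

```bash
python3 -m crank '{"translation":[[0.074,-0.052,0.8],[0,0,0.8],[0,0,0.8],[0,0,0.7],[0,0,0.5],[0,0,0.5],[0,0,0.36],[0,0,0]],"turn":[0,0,0,0,0,0,0,0],"claw":[1,1,1,1,1,1,1,1]}'
python3 -m crank '{"translation":[[0,0,0],[0,0,0],[0,0,0],[0,0,0],[0,0,0],[0,0,0]],"turn":[0,0,0,0,0,0],"claw":[-1,-1,-1,-1,-1,-1]}'
python3 -c "
from h import *
go(.596,.2835,.2,1.44);print(robot.observe()['width']*85)"
```

```text
t: 6.5
ee_pos: [0.5953, 0.2832, 0.021]
tcp_rot: [0.096, 0.995, -0.001, -0.001]
contact_force: [0.7, 0.0, 0.1]
width: 0.997
finger_force: 0.0
t: 7.25
ee_pos: [0.5968, 0.2841, 0.0237]
tcp_rot: [0.096, 0.995, 0.001, 0.001]
contact_force: [-0.6, -0.8, 6.8]
width: 0.715
finger_force: 67.8
at [0.5968 0.2841 0.0237] yaw 2.949 shift units [ 0.007 -0.011 -3.526] turn 0.480
60.760101715698276
```

```bash
python3 -m crank '{"translation":[[0,0,-0.2],[0,0,-0.5],[0,0,-0.8],[0,0,-0.8],[0,0,-0.8],[0,0,-0.8],[0,0,0]],"turn":[0,0,0,0,0,0,0],"claw":[-1,-1,-1,-1,-1,-1,-1]}'
python3 -m crank '{"translation":[[0,0,0],[0,0,0],[0,0,0],[0,0,0],[0,0,0],[0,0,0],[0,0,0],[0,0,0],[0,0,0],[0,0,0]],"turn":[0.048,0.048,0.048,0.048,0.048,0.048,0.048,0.048,0.048,0.048],"claw":[-1,-1,-1,-1,-1,-1,-1,-1,-1,-1]}'
python3 -m crank '{"translation":[[-0.76,0.41,0],[-0.76,0.41,0],[-0.76,0.41,0],[-0.76,0.41,0],[-0.76,0.41,0],[-0.76,0.41,0],[-0.76,0.41,0],[-0.76,0.41,0],[0,0,0],[0,0,0]],"turn":[0,0,0,0,0,0,0,0,0,0],"claw":[-1,-1,-1,-1,-1,-1,-1,-1,-1,-1]}'
python3 - <<'E'
from h import *
s=robot.observe(); print(s["joints"],s["ee_pos"],yaw(),s["width"],s["finger_force"])
im=robot.read_camera("wrist"); cv2.imwrite("pics/w2.png",im)
for q,z in(("cradle",0),("cradle_bed",.006),("bar_hinge",.052),("pin_seat",.0545)):
    for m in robot.mark_of("wrist",q)[:2]: print(q,m,at_z("wrist",m["at"][::-1],z,s))
E
```

```text
t: 8.12
ee_pos: [0.5972, 0.2853, 0.2222]
tcp_rot: [0.096, 0.995, 0.002, 0.003]
contact_force: [0.8, 0.0, -4.2]
width: 0.712
finger_force: 67.1
t: 9.38
ee_pos: [0.5949, 0.2831, 0.2163]
tcp_rot: [0.753, 0.658, -0.001, -0.0]
contact_force: [-0.2, 0.4, -3.5]
width: 0.719
finger_force: 66.8
t: 10.62
ee_pos: [0.7185, -0.0383, 0.2163]
tcp_rot: [0.751, 0.66, -0.0, -0.001]
contact_force: [-1.5, 1.4, -3.9]
width: 0.713
finger_force: 66.8
[ 0.30202816  0.74734066 -0.53111428  1.32443585  0.38139283  1.17242344
 -0.38862708] [ 0.71847691 -0.03831537  0.21629067] 1.442000737379901 0.712968542950999 66.81410193443298
cradle {'at': [174.5, 129.5], 'confidence': 0.71} [ 0.5856214  -0.03356075  0.        ]
cradle_bed {'at': [175.3, 124.3], 'confidence': 0.87} [ 0.58248915 -0.03250054  0.006     ]
bar_hinge {'at': [269.1, 114.4], 'confidence': 0.93} [ 0.5695927  -0.11346713  0.052     ]
pin_seat {'at': [97.8, 92.7], 'confidence': 0.77} [0.59135231 0.04569911 0.0545    ]
pin_seat {'at': [242.9, 256.7], 'confidence': 0.74} [ 0.71007257 -0.10141795  0.0545    ]
```

View pics/w2.png

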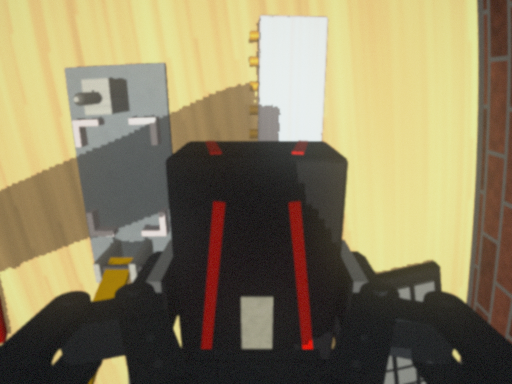

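The view shows the held decoder square in the jaws and the cradle at the left. The pin is at about (80,98), and the guide corners are near (76,121), (157,119) and (166,235). As a check on the cradle's axis and centre I compute from those points.

```bash
python3 - <<'E'
from h import *
im=cv2.imread("pics/w2.png"); s=robot.observe()
for n,p,z in (("gTL",(76,121),.02),("gTR",(157,119),.02),("gBR",(166,235),.02),("pTL",(66,69),.006),("pTR",(165,63),.006)):
    print(n,at_z("wrist",p,z,s))
c=im[50:270,50:180]; cv2.imwrite("pics/w2c.png",cv2.resize(c,(325,550),interpolation=cv2.INTER_CUBIC))
# predicted overlay
for C,y in (((.5810,-.0335),1.437),):
    u=np.array([np.cos(y),np.sin(y)]);v=np.array([-u[1],u[0]])
    big=cv2.resize(im[40:290,40:190],None,fx=3,fy=3,interpolation=cv2.INTER_CUBIC)[:,:]
    def draw(pts,col):
        q=[tuple(((proj("wrist",[*(np.array(C)+a*u+b*v),z],s)-40)*3+1).astype(int)) for a,b,z in pts]
        cv2.polylines(big,[np.array(q)],True,col,1)
    draw([(a,b,.006) for a,b in((-.11,-.05),(.11,-.05),(.11,.05),(-.11,.05))],(0,255,0))
    draw([(a,b,.02) for a,b in((-.054,-.035),(.054,-.035),(.054,.035),(-.054,.035))],(0,0,255))
    draw([(a,b,.049) for a,b in((.065,-.012),(.095,-.012),(.095,.012),(.065,.012))],(255,0,0))
    draw([(.08,0,.0545),(.08,0,.0845)],(0,255,255))
cv2.imwrite("pics/w2o.png",big[:600])
E
```

```text
gTL [0.55391305 0.02896485 0.02      ]
gTR [0.63256999 0.01939923 0.02      ]
gBR [ 0.6175583  -0.09708442  0.02      ]
pTL [0.54855658 0.07911312 0.006     ]
pTR [0.64607917 0.06918259 0.006     ]
```

View pics/w2o.png

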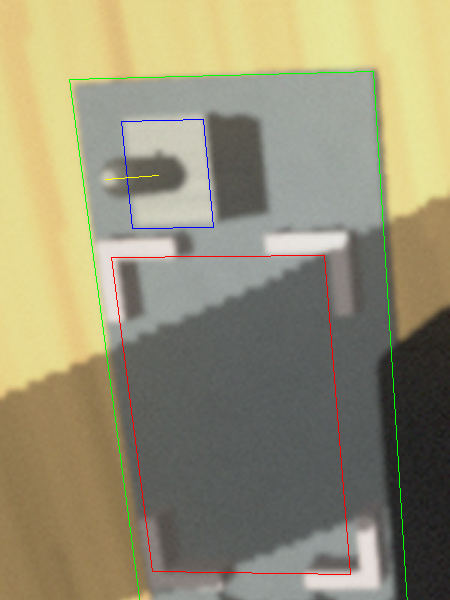

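```bash
python3 - <<'E'
from h import *
s=robot.observe(); M=R.from_quat(s["tcp_rot"]).as_matrix()
im=cv2.imread("pics/w2.png")
for c in (195,257,325): print(c,[int(x) for x in im[136:172,c].astype(int).sum(1)])
for p in ((168,155),(257,155),(257,152),(257,160),(347,155)): print(p,M.T@(at_z("wrist",p,s["ee_pos"][2]+.0163,s)-s["ee_pos"]))
go(.5825,-.033,.216,1.437)
E
```

```text
195 [371, 383, 369, 368, 329, 244, 156, 117, 105, 114, 122, 126, 117, 118, 126, 119, 110, 111, 106, 105, 119, 113, 106, 113, 114, 120, 88, 117, 96, 116, 103, 115, 109, 114, 112, 104]
257 [308, 314, 327, 346, 306, 238, 171, 153, 139, 135, 138, 142, 146, 122, 127, 131, 124, 141, 123, 127, 138, 130, 127, 130, 133, 138, 132, 124, 119, 117, 123, 129, 113, 118, 108, 116]
325 [590, 585, 593, 594, 579, 528, 402, 279, 208, 204, 201, 187, 202, 192, 196, 195, 186, 188, 187, 182, 186, 177, 183, 194, 191, 202, 205, 205, 218, 206, 202, 203, 189, 201, 195, 205]
(168, 155) [ 0.05125172 -0.0291557  -0.01627441]
(257, 155) [ 0.05116033  0.00011133 -0.0162828 ]
(257, 152) [ 0.05215257  0.00011154 -0.01628246]
(257, 160) [ 0.04949666  0.00011098 -0.01628336]
(347, 155) [ 0.05122175  0.02972331 -0.01629123]
at [ 0.7191 -0.0377  0.2173] yaw 1.443 shift units [-0.254 -2.722  0.027] turn 0.002
```

```bash
python3 -m crank '{"translation":[[-0.06,-0.68,0],[-0.06,-0.68,0],[-0.06,-0.68,0],[-0.07,-0.68,0],[0,0,0.5],[0,0,0.8],[0,0,0.8],[0,0,0.6],[0,0,0.2],[0,0,0]],"turn":[0,0,0,0,0,0,0,0,0,0],"claw":[-1,-1,-1,-1,-1,-1,-1,-1,-1,-1]}'
python3 - <<'E'
from h import *
go(.5825,-.033,.0305,1.437)
im=robot.read_camera("wrist"); cv2.imwrite("pics/w3.png",im)
E
```

```text
t: 12.12
ee_pos: [0.5831, -0.0335, 0.0725]
tcp_rot: [0.751, 0.66, 0.0, -0.0]
contact_force: [0.0, -0.8, -2.7]
width: 0.712
finger_force: 66.9
at [ 0.5831 -0.0335  0.0725] yaw 1.442 shift units [ 0.009 -0.012  0.841] turn 0.002
```

View pics/w3.png

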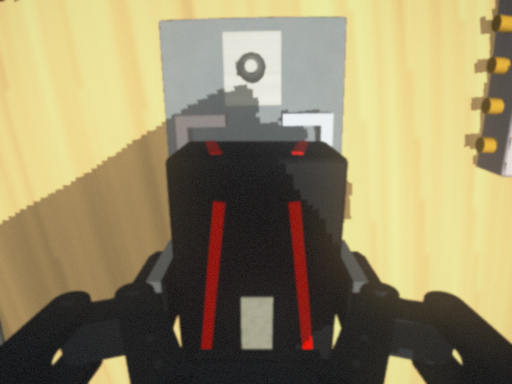

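```bash
python3 - <<'E'
from h import *
s=robot.observe(); M=R.from_quat(s["tcp_rot"]).as_matrix()
for n,p,z in(("innerL",(200,127),.02),("innerR",(305,127),.02),("outL",(175,117),.02),("outR",(333,114),.02),("pintip",(250,66),.0845),("blockTL",(223,31),.049),("blockBR",(281,105),.049),("plateTL",(160,21),.006),("plateTR",(346,17),.006)): print(n,(M.T@(at_z("wrist",p,z,s)-s["ee_pos"])*1000).round(1))
im=cv2.imread("pics/w3.png").astype(int).sum(2); print(im[105:140,300:315].mean(1).astype(int)); print(im[122:138,160:190].mean(0).astype(int),im[122:138,310:345].mean(0).astype(int))
E
```

```text
innerL [ 53.  -29.5  53.3]
innerR [52.9 25.2 53.4]
outL [ 58.2 -42.3  53.3]
outR [59.7 39.6 53.4]
pintip [ 79.3  -2.1 -11.2]
blockTL [ 95.6 -13.8  24.3]
blockBR [65.4 10.5 24.3]
plateTL [107.8 -51.   67.3]
plateTR [109.7  47.3  67.4]
[520 522 517 512 488 432 379 407 550 676 712 718 719 719 719 719 719 719
 717 702 640 524 458 433 417 411 408 407 402 400 401 401 403 412 416]
[458 446 427 415 411 392 357 325 313 312 312 312 312 312 322 349 390 415
 422 423 422 423 421 422 421 420 407 377 341 321] [560 562 557 539 494 439 406 392 390 422 523 649 704 716 718 718 718 718
 718 718 716 706 668 589 532 518 517 516 515 513 509 512 547 596 620]
```

```bash
python3 -m crank '{"translation":[[-0.01,-0.036,0],[0,0,0.25],[0,0,0.25],[0,0,0.15],[0,0,0.1],[0,0,0.06],[0,0,0]],"turn":[0,0,0,0,0,0,0],"claw":[-1,-1,-1,-1,-1,-1,-1]}'
```

```text
t: 13.05
ee_pos: [0.5811, -0.0341, 0.0317]
tcp_rot: [0.751, 0.66, -0.0, -0.0]
contact_force: [0.1, -0.5, -4.3]
width: 0.715
finger_force: 67.2
```

```bash
python3 -m crank '{"translation":[[0,0,0.02],[0,0,0.02],[0,0,0]],"turn":[0,0,0],"claw":[-1,-1,-1]}'
```

```text
t: 13.42
ee_pos: [0.5811, -0.0342, 0.0298]
tcp_rot: [0.751, 0.66, -0.0, 0.0]
contact_force: [0.9, 0.4, -4.0]
width: 0.715
finger_force: 67.2
```

```bash
python3 -m crank '{"translation":[[0,0,0.03],[0,0,0]],"turn":[0,0],"claw":[-1,-1]}'
```

```text
t: 13.68
ee_pos: [0.5811, -0.0342, 0.0297]
tcp_rot: [0.751, 0.66, -0.0, 0.0]
contact_force: [-5.6, -0.2, 11.2]
width: 0.717
finger_force: 68.8
```

```bash
python3 -m crank '{"translation":[[0,0,-0.03],[0,0,0],[0,0,0],[0,0,0],[0,0,-0.3],[0,0,-0.8],[0,0,-0.9],[0,0,-0.9],[0,0,-0.9],[0,0,0]],"turn":[0,0,0,0,0,0,0,0,0,0],"claw":[0.6,0.6,0.6,0.8,0.8,0.8,0.8,0.8,0.8,0.8]}'
python3 - <<'E'
from h import *
s=robot.observe(); print(s["joints"],s["ee_pos"],yaw(),s["width"])
im=robot.read_camera("wrist"); cv2.imwrite("pics/w4.png",im)
for q,z in(("decoder",.0),("bar_hinge",.052),("pin_seat",.0545)):
    for m in robot.mark_of("wrist",q)[:2]: print(q,m,at_z("wrist",m["at"][::-1],z,s))
E
```

```text
t: 14.92
ee_pos: [0.5835, -0.0338, 0.2245]
tcp_rot: [0.751, 0.66, 0.003, 0.003]
contact_force: [0.3, -0.1, -0.2]
width: 0.899
finger_force: 0.0
[ 0.41883683  0.51337134 -0.59395441  1.7172644   0.33323242  1.00502093
 -0.42328846] [ 0.58349299 -0.03375263  0.22452116] 1.4416394351466277 0.8988210061614385
decoder {'at': [162.7, 254.0], 'confidence': 0.94} [ 0.58240483 -0.03566636  0.        ]
bar_hinge {'at': [250.8, 254.3], 'confidence': 0.8} [ 0.57276438 -0.11003124  0.052     ]
pin_seat {'at': [81.7, 253.7], 'confidence': 0.89} [0.59259949 0.04378429 0.0545    ]
```

View pics/w4.png

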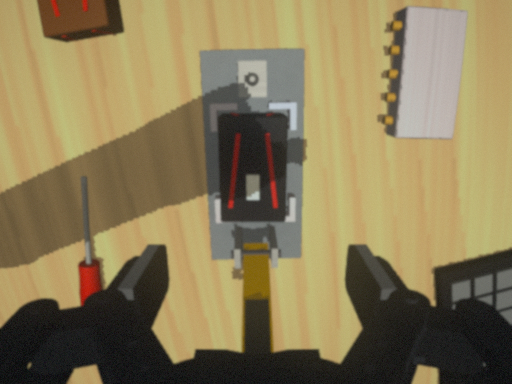

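The decoder sits square between the guides. The bar is leaning back behind the hinge at (256,270–350). I now shut the jaws, go up and over behind the bar, and swing it along its arc.

```bash
python3 -c "
from h import *
print(robot.tcp_to_tips)"
python3 -m crank '{"translation":[[0,-0.054,-0.76],[0,0,-0.76],[-0.8,0,0],[-0.93,0,0],[-0.93,0,0],[-0.93,0,0],[-0.92,0,0],[0,0,0]],"turn":[0,0,0,0,0,0,0,0],"claw":[-1,-1,-1,-1,-1,-1,-1,-1]}'
python3 - <<'E'
from h import *
s=robot.observe();h=np.array([.5703,-.1133]);u=np.array([np.cos(1.437),np.sin(1.437)])
d=s["ee_pos"][:2]-h; print("X",d@u,"lat",d@[u[1],-u[0]],s["ee_pos"],yaw(),s["joints"])
im=robot.read_camera("scene"); cv2.imwrite("pics/s2.png",im[130:310,90:290]); 
for q in("bar_end",):
    for c in("top","scene"):
        if c=="top": robot.read_camera(c)
        for m in robot.mark_of(c,q)[:2]: 
            o,dd=ray(c,m["at"][::-1]); # intersect with bar plane (lat=0)
            n=np.r_[u[1],-u[0],0]; t=((np.r_[h,0]-o)@n)/(dd@n); p=o+t*dd
            print(c,m,p,"X",(p[:2]-h)@u)
E
```

```text
0.014
t: 16.12
ee_pos: [0.5471, -0.2624, 0.2937]
tcp_rot: [0.754, 0.657, -0.002, -0.001]
contact_force: [0.3, 0.1, -0.4]
width: -0.0
finger_force: 0.0
X -0.15090883037456898 lat -0.0030804189919077206 [ 0.54711625 -0.26244918  0.29373807] 1.434186539742707 [ 0.76619646  0.4750112  -0.55003514  1.5785634   0.26499066  1.16623716
  0.02315494]
top {'at': [177.8, 333.2], 'confidence': 0.74} [ 0.56340203 -0.16454771  0.25560695] X -0.051709864747753416
scene {'at': [216.2, 184.7], 'confidence': 0.54} [ 0.56144787 -0.17906598  0.19029323] X -0.0663590554050682
```

```bash
python3 -m crank '{"translation":[[0,0.03,0.6],[0,0,0.6],[0,0,0.55],[0,0,0]],"turn":[0,0,0,0],"claw":[-1,-1,-1,-1]}'
python3 - <<'E'
from h import *
s=robot.observe();h=np.array([.5703,-.1133]);u=np.array([np.cos(1.437),np.sin(1.437)])
d=s["ee_pos"][:2]-h; print("X",d@u,"lat",d@[u[1],-u[0]],s["ee_pos"],yaw())
E
```

```text
t: 16.82
ee_pos: [0.5497, -0.2557, 0.2064]
tcp_rot: [0.751, 0.661, -0.001, -0.002]
contact_force: [1.3, 0.4, 1.0]
width: 0.0
finger_force: 0.0
X -0.14388476677322193 lat -0.0014316815183455095 [ 0.54968725 -0.25570783  0.20635804] 1.443904468347552
```

```bash
python3 -m crank '{"translation":[[0.5,0.02,0],[0.55,0,0],[0.55,0,0],[0.5,0,0],[0.5,0,0],[0.36,0,0.05],[0.36,0,0.05],[0.31,0,0.17],[0.31,0,0.18],[0,0,0]],"turn":[0,0,0,0,0,0,0,0,0,0],"claw":[-1,-1,-1,-1,-1,-1,-1,-1,-1,-1]}'
python3 - <<'E'
from h import *
s=robot.observe();h=np.array([.5703,-.1133]);u=np.array([np.cos(1.437),np.sin(1.437)])
d=s["ee_pos"][:2]-h; print("X",d@u,"lat",d@[u[1],-u[0]],s["ee_pos"],yaw())
E
```

```text
t: 18.08
ee_pos: [0.5765, -0.0605, 0.1846]
tcp_rot: [0.75, 0.661, -0.0, -0.001]
contact_force: [0.2, 0.5, 0.3]
width: -0.003
finger_force: 0.0
X 0.05320571804520394 lat -0.0008860775189722652 [ 0.57651935 -0.0604516   0.1845709 ] 1.4441131622291516
```

```bash
python3 -m crank '{"translation":[[0.25,0.01,0.24],[0.25,0,0.24],[0.17,0,0.29],[0.17,0,0.29],[0.08,0,0.31],[0.08,0,0.31],[0,0,0.31],[0,0,0.28],[0,0,0]],"turn":[0,0,0,0,0,0,0,0,0],"claw":[-1,-1,-1,-1,-1,-1,-1,-1,-1]}'
python3 - <<'E'
from h import *
s=robot.observe();h=np.array([.5703,-.1133]);u=np.array([np.cos(1.437),np.sin(1.437)])
d=s["ee_pos"][:2]-h; print("X",d@u,"lat",d@[u[1],-u[0]],s["ee_pos"],yaw())
im=robot.read_camera("wrist"); cv2.imwrite("pics/w5.png",im)
E
```

```text
t: 19.2
ee_pos: [0.5831, -0.0134, 0.0709]
tcp_rot: [0.751, 0.66, -0.001, -0.001]
contact_force: [-0.2, -0.1, 0.2]
width: -0.002
finger_force: 0.0
X 0.10074147904481798 lat -0.0005991671281572169 [ 0.58314485 -0.01337896  0.07090035] 1.441192754478288
```

View pics/w5.png

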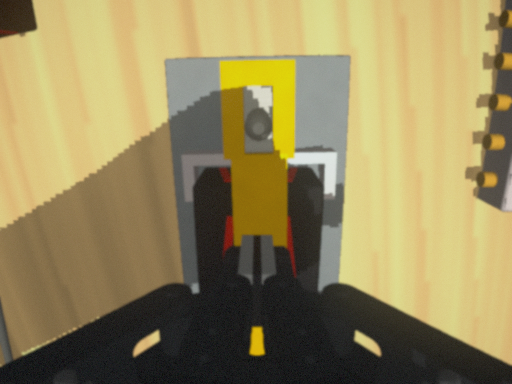

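The bar is down, with the pin showing in its slot at (259,120). I press on until the force shows the hard stop.

```bash
python3 -m crank '{"translation":[[0,0,0.03],[0,0,0.03],[0,0,0]],"turn":[0,0,0],"claw":[-1,-1,-1]}'; python3 -m crank '{"translation":[[0,0,0.03],[0,0,0]],"turn":[0,0],"claw":[-1,-1]}'
```

```text
t: 19.62
ee_pos: [0.5843, -0.013, 0.0695]
tcp_rot: [0.751, 0.66, 0.0, 0.0]
contact_force: [0.5, 0.1, -0.4]
width: -0.001
finger_force: 0.0
t: 19.88
ee_pos: [0.5844, -0.013, 0.0686]
tcp_rot: [0.751, 0.66, -0.0, 0.0]
contact_force: [-2.2, 0.2, 7.3]
width: -0.003
finger_force: 3.6
```

```bash
python3 -m crank '{"translation":[[0,0,0.03],[0,0,0],[0,0,0],[0,0,-0.3],[0,0,-0.8],[0,0,-0.9],[0,0,-0.9],[0,0,-0.9],[0,0,0]],"turn":[0,0,0,0,0,0,0,0,0],"claw":[-1,-1,-1,-1,-1,-1,-1,-1,-1]}'
python3 -m crank '{"translation":[[-0.78,-0.01,0],[-0.78,-0.01,0],[-0.78,-0.01,0],[-0.78,-0.01,0],[-0.78,-0.01,0],[-0.78,-0.01,0],[-0.78,-0.01,0],[-0.78,-0.01,0],[0,0,0],[0,0,0]],"turn":[0,0,0,0,0,0,0,0,0,0],"claw":[1,1,1,1,1,1,1,1,1,1]}'
python3 - <<'E'
from h import *
s=robot.observe(); print(s["ee_pos"],yaw(),s["joints"])
im=robot.read_camera("wrist"); cv2.imwrite("pics/w6.png",im)
for q,z in(("collar",.1),("hook_tip",.135),("hook",0)):
    for m in robot.mark_of("wrist",q)[:2]: print(q,m,at_z("wrist",m["at"][::-1],z,s))
for m in robot.masks_of("wrist","collar")[:2]: print(m["bbox"],m["confidence"])
E
```

```text
t: 21.0
ee_pos: [0.5865, -0.0124, 0.2605]
tcp_rot: [0.751, 0.66, 0.003, 0.003]
contact_force: [0.7, -0.5, -0.2]
width: -0.003
finger_force: 0.0
t: 22.25
ee_pos: [0.5399, -0.3208, 0.2556]
tcp_rot: [0.751, 0.66, 0.0, -0.001]
contact_force: [0.1, 0.5, 0.7]
width: 0.997
finger_force: 0.0
[ 0.53985976 -0.32080406  0.25564733] 1.4421440185244403 [ 0.82140685  0.54182286 -0.5128451   1.56545181  0.28520877  1.11080571
  0.11353532]
collar {'at': [188.8, 256.9], 'confidence': 0.82} [ 0.5387351  -0.33092861  0.1       ]
hook_tip {'at': [203.2, 253.1], 'confidence': 0.83} [ 0.53570007 -0.33176693  0.135     ]
hook {'at': [162.5, 259.7], 'confidence': 0.87} [ 0.54219172 -0.32937517  0.        ]
[236.5, 172.7, 43.9, 46.4] 0.81
```

View pics/w6.png

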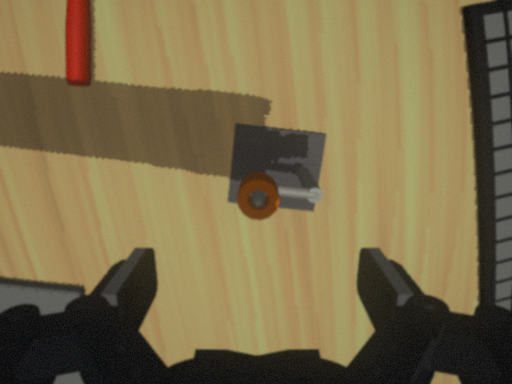

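```bash
python3 - <<'E'
from h import *
s=robot.observe()
print(at_z("wrist",(258.4,196),.12,s),at_z("wrist",(258.4,199.5),.135,s))
go(.538,-.331,.121)
E
```

```text
[ 0.54035366 -0.33148363  0.12      ] [ 0.54051461 -0.32956504  0.135     ]
at [ 0.5403 -0.3207  0.2563] yaw 1.443 shift units [-0.211 -0.018  2.706]
```

```bash
python3 -m crank '{"translation":[[-0.2,0.02,0],[0,0,0.7],[0,0,0.8],[0,0,0.7],[0,0,0.4],[0,0,0.1],[0,0,0]],"turn":[0,0,0,0,0,0,0],"claw":[1,1,1,1,1,1,1]}'
python3 -m crank '{"translation":[[0,0,0],[0,0,0],[0,0,0],[0,0,0],[0,0,0],[0,0,0],[0,0,0],[0,0,0]],"turn":[0,0,0,0,0,0,0,0],"claw":[-1,-1,-1,-1,-1,-1,-1,-1]}'
```

```text
t: 23.38
ee_pos: [0.5403, -0.3322, 0.1221]
tcp_rot: [0.751, 0.66, 0.0, 0.001]
contact_force: [0.3, 0.6, 1.1]
width: 1.002
finger_force: 0.0
t: 24.38
ee_pos: [0.5402, -0.332, 0.1222]
tcp_rot: [0.751, 0.66, 0.0, 0.001]
contact_force: [-1.2, -0.8, 6.3]
width: 0.374
finger_force: 59.7
```

```bash
python3 -m crank '{"translation":[[0,0,-0.2],[0,0,-0.3],[0,0,-0.5],[0,0,-0.6],[0,0,-0.2],[0,0,0],[0,0,0]],"turn":[0,0,0,0,0,0,0],"claw":[-1,-1,-1,-1,-1,-1,-1]}'
python3 -m crank '{"translation":[[0.85,0.005,0],[0.85,0.005,0],[0.85,0.005,0],[0.85,0.005,0],[0.85,0.005,0],[0.85,0.005,0],[0.85,0.005,0],[0.85,0.005,0],[0.82,0.01,0],[0,0,0]],"turn":[0,0,0,0,0,0,0,0,0,0],"claw":[-1,-1,-1,-1,-1,-1,-1,-1,-1,-1]}'
python3 -m crank '{"translation":[[0,0,0],[0,0,0]],"turn":[0,0],"claw":[-1,-1]}'
python3 - <<'E'
from h import *
s=robot.observe(); print(s["joints"]); go(.5917,.0453,.0765)
im=robot.read_camera("wrist"); cv2.imwrite("pics/w7.png",im)
for q,z in(("collar",s["ee_pos"][2]-.022),("pin_seat",.0545)):
    for m in robot.mark_of("wrist",q)[:2]: print(q,m,at_z("wrist",m["at"][::-1],z,s)-s["ee_pos"])
for m in robot.masks_of("wrist","collar")[:2]: print(m["bbox"],m["confidence"])
E
```

```text
t: 25.25
ee_pos: [0.5389, -0.3315, 0.2101]
tcp_rot: [0.751, 0.66, -0.0, -0.001]
contact_force: [-0.7, -0.1, -1.1]
width: 0.365
finger_force: 59.5
t: 26.5
ee_pos: [0.5905, 0.0506, 0.2105]
tcp_rot: [0.749, 0.662, 0.0, -0.001]
contact_force: [1.2, -0.6, -0.8]
width: 0.369
finger_force: 59.5
t: 26.75
ee_pos: [0.591, 0.0439, 0.2107]
tcp_rot: [0.752, 0.659, -0.001, -0.0]
contact_force: [-1.0, -0.1, -0.8]
width: 0.371
finger_force: 59.5
[ 0.25977863  0.54266761 -0.56378809  1.70112731  0.33563667  0.9968646
 -0.55548107]
at [0.591  0.0439 0.2107] yaw 1.439 shift units [0.032 0.013 2.683] 
collar {'at': [245.7, 254.7], 'confidence': 0.75} [-0.00089809  0.00043547 -0.022     ]
collar {'at': [328.4, 258.7], 'confidence': 0.26} [-0.00519402 -0.04710391 -0.022     ]
pin_seat {'at': [175.7, 258.8], 'confidence': 0.87} [ 0.00186731  0.00061825 -0.15616007]
[218.4, 217.4, 78.2, 92.7] 0.84
```

View pics/w7.png

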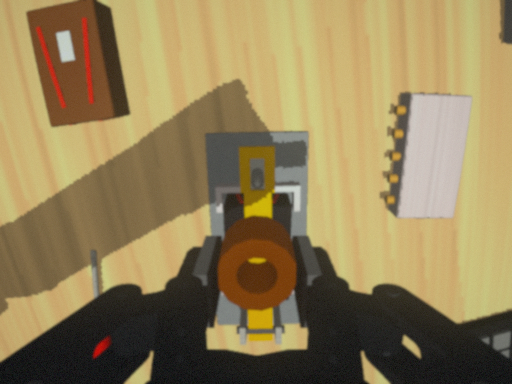

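```bash
python3 - <<'E'
from h import *
s=robot.observe(); M=R.from_quat(s["tcp_rot"]).as_matrix(); z0=s["ee_pos"][2]
f=lambda uv,z:(M.T@(at_z("wrist",uv,z,s)-s["ee_pos"])*1000).round(1)
P=lambda x,y,z:proj("wrist",s["ee_pos"]+M@np.array([x,y,z]),s).round(1)
# predicted collar top circle extents for offset 0
for dx in(-.003,0,.003):
    t=np.linspace(0,2*np.pi,60); q=np.array([P(dx+.017*np.cos(a),.017*np.sin(a),-.006) for a in t]); b=np.array([P(dx+.008*np.cos(a),.008*np.sin(a),-.006) for a in t])
    print(dx,q.min(0),q.max(0),b.min(0),b.max(0))
print("pin tip",f((258,186),.0845),f((258,182),.0845))
im=cv2.imread("pics/w7.png"); 
print(im[150:200,258].astype(int).sum(1)); print(im[245:315,258].astype(int).sum(1)); print(im[272,210:305].astype(int).sum(1))
print(im[180,235:280].astype(int).sum(1))
E
```

```text
-0.003 [214.5 245.1] [298.9 318.6] [236.8 265.8] [276.6 300.4]
0 [214.2 238. ] [299.2 312.6] [236.7 259. ] [276.7 294.1]
0.003 [213.9 230.8] [299.5 306.5] [236.5 252.1] [276.8 287.8]
pin tip [  0.3   1.1 126.7] [  3.4   1.1 126.7]
[232 237 241 235 259 240 242 259 276 291 290 293 295 289 290 292 284 266
 241 217 213 215 208 219 201 219 222 232 233 239 248 250 262 274 282 270
 249 234 216 224 228 232 244 247 241 242 244 243 248 261]
[201 195 194 201 202 193 194 193 198 193 196 197 242 318 366 380 368 324
 258 183 150 157 154 153 138 152 167 153 159 141 162 142 162 154 151 146
 151 147 152 148 152 151 149 163 148 167 150 172 165 179 207 208 201 210
 204 208 209 198 217 198 219 198 196 210 242 308 354 376 378 371]
[118 114 111  92 108  99 122 157 183 183 195 201 196 194 198 198 198 211
 208 194 194 196 198 198 192 192 179 168 158 136 157 144 146 143 143 137
 151 154 154 145 145 154 157 147 151 153 154 153 153 155 152 144 151 149
 152 147 161 156 165 142 155 132 143 141 132 132 165 180 183 198 197 212
 201 196 202 194 195 197 199 192 207 192 193 199 192 182 146 118 104 110
 109  92 116 118 102]
[229 233 230 242 243 239 235 234 234 238 232 236 232 229 234 237 230 220
 218 221 247 241 258 248 234 224 221 208 229 242 252 245 238 232 237 232
 240 237 268 291 357 392 413 413 413]
```

```bash
python3 -m crank '{"translation":[[0.03,0.018,0.4],[0,0,0.7],[0,0,0.5],[0,0,0.1],[0,0,0],[0,0,0]],"turn":[0,0,0,0,0,0],"claw":[-1,-1,-1,-1,-1,-1]}'
python3 - <<'E'
from h import *
s=robot.observe(); go(.592,.0452,.0765)
im=robot.read_camera("wrist"); cv2.imwrite("pics/w8.png",cv2.resize(im[60:330,140:380],(480,540)))
E
```

```text
t: 27.7
ee_pos: [0.5931, 0.0473, 0.1273]
tcp_rot: [0.751, 0.66, 0.001, 0.001]
contact_force: [0.4, 0.5, -0.1]
width: 0.366
finger_force: 59.5
at [0.5931 0.0473 0.1273] yaw 1.442 shift units [-0.045 -0.018  1.015]
```

View pics/w8.png

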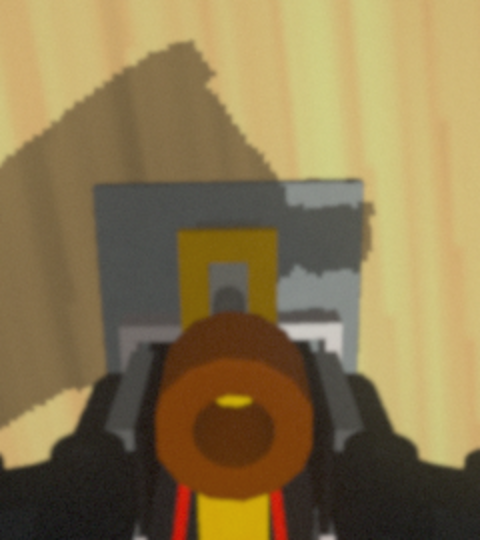

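```bash
python3 - <<'E'
from h import *
s=robot.observe(); M=R.from_quat(s["tcp_rot"]).as_matrix()
f=lambda uv,z:(M.T@(at_z("wrist",uv,z,s)-s["ee_pos"])*1000).round(1)
print("slot far (14)",f((254.5,191.5),.0545),"bar end (24)",f((254.3,174.5),.0545),"plate end(30)",f((254,151),.006))
P=lambda x,y,z:proj("wrist",s["ee_pos"]+M@np.array([x,y,z]),s).round(1)
t=np.linspace(0,2*np.pi,60)
for zz in(-.006,.003): 
  q=np.array([P(.017*np.cos(a),.017*np.sin(a),zz) for a in t]); print(q.min(0),q.max(0))
E
```

```text
slot far (14) [12.  -1.3 72.8] bar end (24) [22.6 -1.4 72.8] plate end(30) [ 28.3  -1.8 121.3]
[214.2 238. ] [299.2 312.6]
[216.6 228.9] [296.7 300.1]
```

```bash
python3 -m crank '{"translation":[[-0.017,-0.027,0],[0,0,0.2],[0,0,0.2],[0,0,0.1],[0,0,0.1],[0,0,0]],"turn":[0,0,0,0,0,0],"claw":[-1,-1,-1,-1,-1,-1]}'
```

```text
t: 28.5
ee_pos: [0.5906, 0.0464, 0.0958]
tcp_rot: [0.751, 0.66, -0.0, -0.0]
contact_force: [-0.1, -1.1, 0.2]
width: 0.365
finger_force: 59.5
```

```bash
python3 -m crank '{"translation":[[0,0,0.08],[0,0,0.08],[0,0,0.06],[0,0,0]],"turn":[0,0,0,0],"claw":[-1,-1,-1,-1]}'; python3 -m crank '{"translation":[[0,0,0.05],[0,0,0.05],[0,0,0]],"turn":[0,0,0],"claw":[-1,-1,-1]}'
```

```text
t: 29.0
ee_pos: [0.5907, 0.0463, 0.085]
tcp_rot: [0.751, 0.66, -0.0, -0.0]
contact_force: [0.6, -0.3, -0.1]
width: 0.368
finger_force: 59.5
t: 29.38
ee_pos: [0.5907, 0.0464, 0.0801]
tcp_rot: [0.751, 0.66, -0.0, -0.0]
contact_force: [-1.0, -0.6, -0.2]
width: 0.368
finger_force: 59.5
```

```bash
python3 -m crank '{"translation":[[0,0,0.03],[0,0,0.02],[0,0,0]],"turn":[0,0,0],"claw":[-1,-1,-1]}'; python3 -m crank '{"translation":[[0,0,0.03],[0,0,0]],"turn":[0,0],"claw":[-1,-1]}'
```

```text
t: 29.75
ee_pos: [0.5908, 0.0464, 0.0777]
tcp_rot: [0.751, 0.66, -0.0, -0.0]
contact_force: [-0.2, 0.0, -1.3]
width: 0.366
finger_force: 59.5
t: 30.0
ee_pos: [0.591, 0.0465, 0.0766]
tcp_rot: [0.751, 0.66, 0.0, 0.0]
contact_force: [0.0, 0.5, 4.0]
width: 0.368
finger_force: 60.0
```

The collar touched down at exactly the expected height. I release it, lift away and check.

```bash
python3 -m crank '{"translation":[[0,0,0],[0,0,0],[0,0,0],[0,0,-0.2],[0,0,-0.5],[0,0,-0.8],[0,0,-0.8],[0,0,-0.7],[0,0,0],[0,0,0]],"turn":[0,0,0,0,0,0,0,0,0,0],"claw":[1,1,1,1,1,1,1,1,1,1]}'
python3 - <<'E'
from h import *
s=robot.observe(); M=R.from_quat(s["tcp_rot"]).as_matrix()
im=robot.read_camera("wrist"); cv2.imwrite("pics/w9.png",im)
for q,z in(("collar",.0545),("decoder",.006),("bar_hinge",.052),("pin_seat",.0545)):
    for m in robot.mark_of("wrist",q)[:2]: print(q,m,at_z("wrist",m["at"][::-1],z,s))
E
```

```text
t: 31.25
ee_pos: [0.5905, 0.0462, 0.2261]
tcp_rot: [0.751, 0.66, -0.0, 0.0]
contact_force: [-0.7, -0.4, -0.4]
width: 0.999
finger_force: 0.0
collar {'at': [174.3, 256.0], 'confidence': 0.89} [0.58974972 0.04463071 0.0545    ]
decoder {'at': [232.4, 258.9], 'confidence': 0.84} [ 0.58279774 -0.03221968  0.006     ]
decoder {'at': [71.0, 98.5], 'confidence': 0.67} [0.44838161 0.15681921 0.006     ]
bar_hinge {'at': [321.7, 260.6], 'confidence': 0.77} [ 0.57389946 -0.11316071  0.052     ]
bar_hinge {'at': [172.5, 257.5], 'confidence': 0.34} [0.59121641 0.04549391 0.052     ]
pin_seat {'at': [173.8, 258.6], 'confidence': 0.59} [0.59210535 0.04478513 0.0545    ]
```

View pics/w9.png

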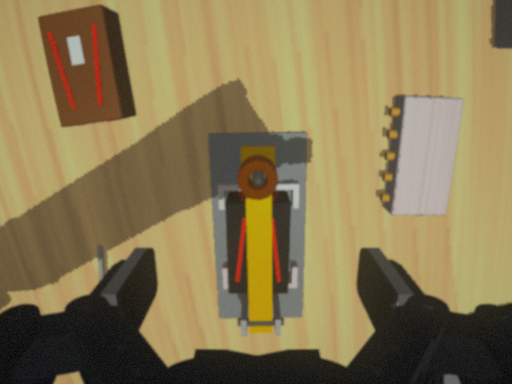

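The view shows the collar at (257,178) upright with the pin in its bore. The bar lies home along the cradle over the decoder, and the bystanders in view are undisturbed. The gripper is clear, so I hand in.

```bash
python3 -c "
from rig import robot
print(robot.close_job())"
```

```text
the job is handed in; nothing more can be done
None
```

I handed the job in at about 31 s of the 72 s allowed, and no verdict came back. In the last picture the red-striped decoder sits flat in the cradle, the bar is home with the pin through its slot, and the collar is on the pin. Contact forces came at the expected heights for all three, and I touched no bystander.

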